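Lock the tile-sample chest with hasp and pin

ROBOT

A 6-joint arm with a two-finger parallel gripper is mounted at the origin on the work surface. World frame = base frame: x ahead of the robot, y to its left, z up, the work surface at z = 0. Lengths are in m, angles in degrees, forces in N, time in s.
With the tool pointing down it reaches from about 0.3 to 0.75 m from the base axis. Payload 8.5 kg.
Tool frame: the origin (TCP) lies between the finger pads; the fingertips stand 17 mm ahead of it and the grasp point (between the pads) lies 2 mm behind it (env.tip_reach is the distance from the TCP to the fingertips, in m); z points along the fingers, y is the line along which they close (so a half turn about z gives the same grasp; the last joint's range is limited). The gripper opens to 85 mm and grips with 20 to 120 N. Pads are 22 mm wide; open, the fingers measure 114 mm over their backs; the gripper's body (76 mm by 85 mm) begins 54 mm behind the grasp point. The pads swing forward as they close: fully open they stand 13 mm farther back than shut.
Start: joints at [-12.336, 21.807, 74.336, -0, 83.858, -12.336], TCP at [0.55, 0, 0.248] pointing down, gripper open.
Joint ranges: [-178.18, 178.18], [-50.72, 133.34], [12.68, 142.11], [-81.47, 261.47], [9.98, 163.14], [-165.26, 165.26]. Speed limits (degrees/s): [136.94, 136.94, 180, 180, 180, 180].

INTERFACE

Orientations are given as a 3x3 rotation matrix whose columns are the frame's x, y, z axes.
In Python, from rig import env, viewer gives the robot as it stands.
- The arm moves only by the tool move_arm, never from a script. Its argument "motion" is a list of rows, each a list of 2 entries, a list of its own where there are three numbers: the shift along the tool's x, y, z normalised to -1 to 1, where 1 is 50 mm, then the turn, a rotation vector about the tool's x, y, z normalised to -1 to 1, where 1 is 8 degrees. A call has 1 to 20 rows; each row shifts and turns the commanded pose from where the row before left it, along the tool's axes as they then stand; what a row does not reach is not made up. A row lasts 1/10 s, in which the tool goes at most 50 mm and 8.59 degrees, less where a joint would pass 70% of its speed; a pose out of reach is approached as far as the arm can. A call with a number of a shift or a turn outside -1 to 1 is refused whole. A call with a gripper value outside its range is refused whole. "claw" is the closure, from 0 (fully open) to 1 (shut), set as the call begins (left out, the last holds). The fingers move at their own pace and stop on an object; "force" is the grip in N (left out, the last holds). Time passes only in rows, so rows that do not move let the fingers close. It gives the time, the measured TCP pose, the force, the opening and the grip force at its end, in the units of the state.
- env.observe(): the state, without advancing time (a new reading comes with each control period).
- viewer.get_image(name): name is "scene" or "side" or "wrist"; returns a dict with "frame" (420x560x3 uint8, red, green, blue), "depth" (420x560 float32, m along the optical axis (not along the pixel's ray), 0 where there is no reading), "fx", "fy", "cx", "cy" (pixels), "eye" and "attitude" of the camera in the world; the wrist camera has in their place "T_tool_cam" (4x4, takes a point from camera to tool coordinates, whose origin is the TCP and whose axes are the flange's). Camera axes: x right, y up, looking along -z (the intrinsics and any distortion apply to the point x, -y, -z); pixel columns grow to the right and rows downward; lengths in m; the calibration is good to about 2 mm. A picture is of the moment at which its call begins: read the wrist's pose just before it.
- env.close_job(): hands the job in; it is judged then, once.
The state is a dict: "time_s": time; "q": joint angles; "qvel": joint speeds; "joint_efforts": joint torques, N m; "position": TCP position; "tool_rot": TCP orientation; "ft_force": force on the tool from outside, world axes, zero at the start; "wrist_torque": the same for the moment, N m; "grip_width": finger opening in m; "gripper_force": force on a finger pad.
Only numpy, scipy, OpenCV 4.12 (cv2) and the standard library are available. Lean on these libraries where they do the work, as an engineer would, in place of code of your own. Each camera call takes 0.05 s, during which the arm holds its last target. There are 200 camera calls.

TASK

Lock the wooden chest: swing the stiff steel hasp over and press it flat so that its slot goes over the staple, and after that slide the locking pin along its sleeve, through the staple's loop, until its knob is fully home against the sleeve. The chest stands loose on the table: do not shove it out of its place, and leave the pottery around it alone.

Things in the scene. Friction and masses are not known exactly. Their poses are not given: they have to be found in the camera images.
- chest: Closed wooden chest 280 (x) by 360 (y) by 90 mm high, 2.4 to 3.2 kg, standing loose on the table; it slides when pushed sideways with some 8 to 18 N. Origin at the centre of its underside, z up, own x away from the robot at yaw 0. All the hardware is on its flat top.
- staple (a point): Centre of the staple's loop, on the pin's axis, 18 mm above the chest's top (chest frame -30, 0, 108 mm). The loop is two upright 6 mm posts 20 mm apart along the chest's x, joined by a 6 mm bar; free opening 14 mm wide, top of the bar 33 mm above the chest's top. The loop is open along the chest's y.
- hasp_hinge (a point): Middle of the hasp's hinge axis (chest frame 30, 0, 93 mm), which runs along the chest's y.
- hasp (a joint): Hasp angle, rad: 0 = flat on the chest's top towards the chest's -x, staple standing through its slot (its stop); pi/2 = upright; more = leaning back to +x (at most 2.3). The hinge is stiff (friction 0.12 N m, 1 to 2 N at the end): the hasp stays at any angle it is left at and must be pressed all the way down.
- hasp_end (a point): Middle of the hasp's free end. The hasp is a flat steel strap 120 mm long from hinge axis to end, 44 mm wide, 4 mm thick; its slot, 20 mm wide, runs from 44 to 84 mm from the hinge; the last 36 mm are solid plate, a good place to press. When flat its upper face is 5 mm above the chest's top.
- pin: Steel locking pin, already started in its sleeve, level along the chest's y, 50 to 65 mm short of home. Shaft 8 mm thick, 130 mm long, running to -y from the origin, nose tapered; round knob 20 mm across, 12 mm thick on the +y end. Origin on the axis at the knob's inner face (knob's outer end 12 mm beyond, to +y). Push it to the chest's -y; its nose strikes a hasp that is not flat.
- sleeve_mouth (a point): Centre of the sleeve's +y face on the pin's axis (chest frame -30, 105, 108 mm): home = pin's origin against it. Sleeve: steel, 21 mm wide, 28 mm high (31 at the spring), from 26 to 105 mm from the staple along y. A spring in it drags on the pin: it slides only when pushed with some 3 to 7 N (less than it takes to slide the chest), and stays where left.
- brush_pot: Bystander: white ceramic cup, 76 mm across, 100 mm high, standing near the chest's right (-y) side; origin at the centre of its underside.
- dish: Bystander: blue ceramic bowl, 110 mm across, 35 mm high, near the chest's left (+y) side; origin at the centre of its underside.
- vase: Bystander: terracotta vase, 94 mm across, 130 mm high, behind the chest (+x); origin at the centre of its underside.

How it is judged:
By the outcome, as a careful person would: the job done as asked, in the order asked, and still so for the second after the job is handed in, with the robot touching nothing.
It also fails if it takes over 48 s, if anything falls off the work surface, if the arm or the gripper's body presses on something with over 40 N, if the wrist force passes 120 N, or if a joint passes its speed limit or range.

## Working session

There is one attempt and no reset: what is moved stays moved. The work goes in short steps, Python scripts to look and compute and a tool call to move; the robot and the scene stay as the last step left them, time stands still between calls to the robot, and variables do not carry over. Pictures are saved under pics/ and viewed, at most 10 in all, crops included, and the job is handed in when it is done.

Besides the shell and the picture viewer there is one more tool, called after "Emit:" as name(argument=value, ...), one argument or row to a line, values as JSON. move_arm: Moves the arm, as the interface text tells. Scaled input: -1 to 1 covers 50 mm each way for a shift and 8 degrees each way for a turn. Its arguments: {"type":"object","properties":{"motion":{"type":"array","items":{"type":"array"}},"claw":{"type":"number"},"force":{"type":"number"}},"required":["motion"]}

```bash
mkdir -p pics; ls; cat > h.py <<'E'
import numpy as np, cv2
from rig import env, viewer
def grab(name,tag):
    s=env.observe(); im=viewer.get_image(name)
    cv2.imwrite(f'pics/{tag}.png',im['frame'][:,:,::-1])
    if 'eye' in im:
        R=np.array(im['attitude']);t=np.array(im['eye'])
    else:
        T=np.array(im['T_tool_cam']);Rt=np.array(s['tool_rot']);R=Rt@T[:3,:3];t=Rt@T[:3,3]+np.array(s['position'])
    np.savez(f'pics/{tag}.npz',depth=im['depth'],R=R,t=t,K=[im['fx'],im['fy'],im['cx'],im['cy']],frame=im['frame'])
    return im
def cloud(tag):
    z=np.load(f'pics/{tag}.npz');d=z['depth'];fx,fy,cx,cy=z['K']
    v,u=np.mgrid[:d.shape[0],:d.shape[1]]
    P=np.stack([(u-cx)/fx*d,-(v-cy)/fy*d,-d],-1)@z['R'].T+z['t']
    P[d==0]=np.nan
    return P
E
python3 - <<'E'
from h import *
for n in ['scene','side','wrist']:
    im=grab(n,n+'0'); print({k:(v if k not in('frame','depth') else 0) for k,v in im.items()})
print(env.observe())
a=[cv2.imread(f'pics/{n}0.png') for n in ['scene','side','wrist']]
cv2.imwrite('pics/m0.png',cv2.resize(np.hstack(a[:2]),(800,300)))
E
```

```text
pics
{'frame': 0, 'depth': 0, 'fx': 518.6994564837428, 'fy': 518.6994564837428, 'cx': 280.7470155037406, 'cy': 207.0699969885832, 'eye': array([ 1.54087467, -0.30483686,  0.95960268]), 'attitude': array([[ 0.36150012, -0.62016336,  0.69621481],
       [ 0.9322053 ,  0.25452953, -0.25730914],
       [-0.01763352,  0.74203243,  0.67013203]])}
{'frame': 0, 'depth': 0, 'fx': 417.7246903352187, 'fy': 417.7246903352187, 'cx': 274.54114505347036, 'cy': 205.52777859552256, 'eye': array([0.59073737, 0.76021489, 0.94969377]), 'attitude': array([[-0.99978527,  0.0103526 , -0.01795105],
       [-0.01941777, -0.77054228,  0.63709304],
       [-0.00723647,  0.6373048 ,  0.77057785]])}
{'frame': 0, 'depth': 0, 'fx': 318.5096178615235, 'fy': 318.5096178615235, 'cx': 280.2381217292708, 'cy': 207.31836070518338, 'T_tool_cam': array([[-1.55182158e-04,  9.52125531e-01,  3.05707293e-01,
         7.84362756e-02],
       [ 9.99999757e-01, -6.00577108e-05,  6.94666452e-04,
        -9.48800014e-04],
       [ 6.79769745e-04,  3.05707326e-01, -9.52125290e-01,
        -1.25504677e-01],
       [ 0.00000000e+00, 
[... 182 characters left out ...]
 -1.23365109e+01]), 'qvel': array([-0.01336408, -0.03453844, -0.18168831, -0.03235546,  0.09389375,
        0.02559663]), 'joint_efforts': array([ 1.94521621e-03, -4.48624384e+01, -2.31344014e+01, -1.86937300e-04,
        3.77541786e-03, -1.65174959e-05]), 'position': array([5.49799712e-01, 2.92298183e-05, 2.47870161e-01]), 'tool_rot': array([[-1.06335829e-05,  9.99999422e-01, -1.07543720e-03],
       [ 9.99999980e-01,  1.08464001e-05,  1.97883383e-04],
       [ 1.97894934e-04, -1.07543508e-03, -9.99999402e-01]]), 'ft_force': array([-0.19250414,  0.54874806, -0.23120794]), 'wrist_torque': array([ 0.02351557, -0.00142249, -0.02211462]), 'gripper_force': 0.0, 'grip_width': 0.08539121678330162}
```

View pics/scene0.png

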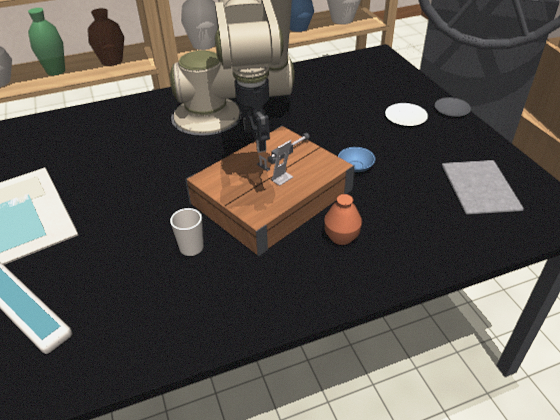

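View pics/side0.png

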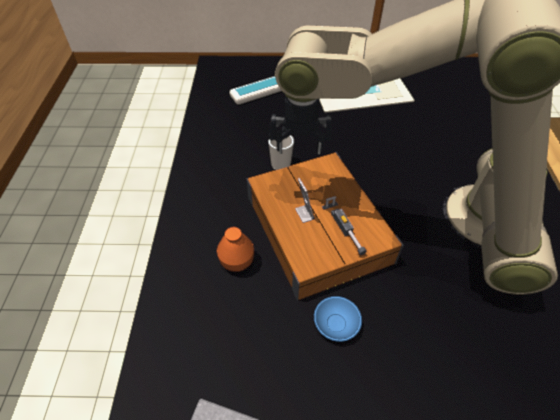

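```bash
python3 - <<'E'
from h import *
for n in ['scene0','side0']:
    P=cloud(n); F=np.load(f'pics/{n}.npz')['frame']
    m=np.isfinite(P[...,2]); print(n,m.mean())
    z=P[...,2]
    R=(P[...,0]>.25)&(P[...,0]<1)&(abs(P[...,1])<.4)
    h,e=np.histogram(z[m&R],bins=np.arange(-.02,.25,.01)); print(dict(zip(np.round(e,2),h)))
E
```

```text
scene0 0.9906930272108844
{np.float64(-0.02): np.int64(875), np.float64(-0.01): np.int64(30608), np.float64(0.0): np.int64(15416), np.float64(0.01): np.int64(680), np.float64(0.02): np.int64(701), np.float64(0.03): np.int64(725), np.float64(0.04): np.int64(632), np.float64(0.05): np.int64(679), np.float64(0.06): np.int64(776), np.float64(0.07): np.int64(801), np.float64(0.08): np.int64(6032), np.float64(0.09): np.int64(2912), np.float64(0.1): np.int64(346), np.float64(0.11): np.int64(180), np.float64(0.12): np.int64(157), np.float64(0.13): np.int64(86), np.float64(0.14): np.int64(26), np.float64(0.15): np.int64(16), np.float64(0.16): np.int64(27), np.float64(0.17): np.int64(24), np.float64(0.18): np.int64(33), np.float64(0.19): np.int64(35), np.float64(0.2): np.int64(45), np.float64(0.21): np.int64(6), np.float64(0.22): np.int64(0), np.float64(0.23): np.int64(0)}
side0 0.9960034013605442
{np.float64(-0.02): np.int64(0), np.float64(-0.01): np.int64(29400), np.float64(0.0): np.int64(9291), np.float64(0.01): np.int64(858), np.float64(0.02): np.int64(619), np.float64(0.03): np.int64(692), np.float64(0.04): np.int64(424), np.float64(0.05): np.int64(436), np.float64(0.06): np.int64(561), np.float64(0.07): np.int64(558), np.float64(0.08): np.int64(8997), np.float64(0.09): np.int64(2302), np.float64(0.1): np.int64(308), np.float64(0.11): np.int64(341), np.float64(0.12): np.int64(176), np.float64(0.13): np.int64(59), np.float64(0.14): np.int64(11), np.float64(0.15): np.int64(9), np.float64(0.16): np.int64(13), np.float64(0.17): np.int64(10), np.float64(0.18): np.int64(15), np.float64(0.19): np.int64(11), np.float64(0.2): np.int64(33), np.float64(0.21): np.int64(3), np.float64(0.22): np.int64(0), np.float64(0.23): np.int64(0)}
```

```bash
cat >> h.py <<'E'
def chest(tags):
    C=np.vstack([cloud(t).reshape(-1,3) for t in tags]); C=C[np.isfinite(C).all(1)]
    C=C[(C[:,0]>.25)&(C[:,0]<1)&(abs(C[:,1])<.45)]
    return C
E
python3 - <<'E'
from h import *
for tags in (['scene0'],['side0'],['wrist0'],['scene0','side0']):
    C=chest(tags); T=C[(C[:,2]>.078)&(C[:,2]<.098)]
    # drop outliers: raster, largest component
    g=np.zeros((400,450),np.uint8); ij=((T[:,:2]-[.25,-.45])/.002).astype(int); g[ij[:,0].clip(0,399),ij[:,1].clip(0,449)]=255
    g=cv2.morphologyEx(g,cv2.MORPH_CLOSE,np.ones((7,7)));g=cv2.morphologyEx(g,cv2.MORPH_OPEN,np.ones((15,15)))
    n,l,s,c=cv2.connectedComponentsWithStats(g);k=1+s[1:,4].argmax()
    T=T[l[ij[:,0].clip(0,399),ij[:,1].clip(0,449)]==k]
    r=cv2.minAreaRect((T[:,:2]*1000).astype(np.float32)); print(tags,r,np.median(T[:,2]))
    if len(tags)==2 or 1:
        w,h=r[1]; a=r[2] if w<h else r[2]-90
        a=np.radians((a+90)%180-90); o=np.array(r[0])/1000
        print('yaw',np.degrees(a))
        R=np.array([[np.cos(a),-np.sin(a)],[np.sin(a),np.cos(a)]])
        L=(C[:,:2]-o)@R
        zt=np.median(T[:,2])
        m=(abs(L[:,0])<.15)&(abs(L[:,1])<.19)&(C[:,2]-zt>.012)&(C[:,2]-zt<.14)
        Q=np.c_[L[m],C[m,2]-zt]*1000
        np.save('pics/hw_%s.npy'%'_'.join(tags),Q)
        # height map
        g=np.zeros((360,280),np.float32)
        for x,y,z in Q: 
            i,j=int(180-y),int(x+140)
            if 0<=i<360 and 0<=j<280: g[i-1:i+1,j-1:j+1]=np.maximum(g[i-1:i+1,j-1:j+1],z)
        cv2.imwrite('pics/hm_%s.png'%'_'.join(tags),cv2.applyColorMap((g*1.8).clip(0,255).astype(np.uint8),cv2.COLORMAP_JET))
a=[cv2.imread(f'pics/hm_{n}.png') for n in ['scene0','side0','wrist0']]
cv2.imwrite('pics/hm.png',np.hstack(a)[:,:800])
E
```

```text
['scene0'] ((494.4718017578125, 54.0374755859375), (286.9222106933594, 363.4195251464844), 22.76645278930664) 0.08906572980152738
yaw 22.76645278930664
['side0'] ((492.0003662109375, 57.664703369140625), (284.0794677734375, 363.861572265625), 22.964799880981445) 0.08856378091998918
yaw 22.964799880981445
['wrist0'] ((496.2947692871094, 45.012939453125), (282.7999572753906, 332.8963928222656), 22.828304290771484) 0.09000416610829137
yaw 22.828304290771484
['scene0', 'side0'] ((493.5640563964844, 56.17704772949219), (287.58880615234375, 367.78985595703125), 22.885007858276367) 0.0887457961556144
yaw 22.885007858276367
```

View pics/hm.png

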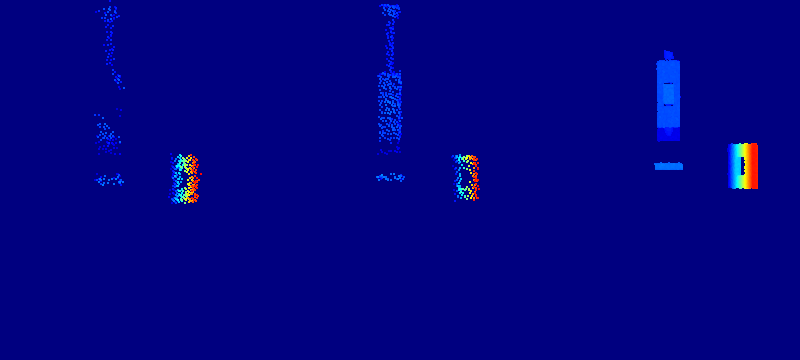

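View pics/wrist0.png

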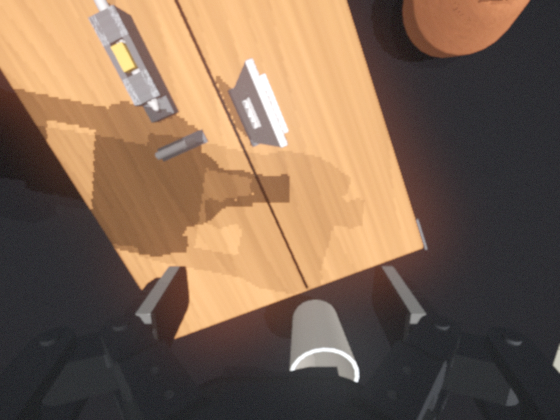

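```bash
python3 - <<'E'
from h import *
o=np.array([.4936,.0562]);a=np.radians(22.87)
R=np.array([[np.cos(a),-np.sin(a)],[np.sin(a),np.cos(a)]])
for t in ['scene0','side0','wrist0']:
    C=chest([t]);L=np.c_[(C[:,:2]-o)@R,C[:,2]]*1000
    L=L[(abs(L[:,0])<145)&(abs(L[:,1])<185)&(L[:,2]>98)&(L[:,2]<240)]
    f=lambda m,n:print(t,n,m.sum(),np.percentile(L[m],[3,50,97],axis=0).round(1).tolist()) if m.sum()>3 else print(t,n,0)
    x,y,z=L.T
    f((abs(x+30)<30)&(abs(y)<15)&(z>112),'staple')
    f((abs(x+30)<20)&(y>26)&(y<100)&(z>112),'sleeve')
    f((abs(x+30)<20)&(y>112)&(y<150)&(z>100),'shaft')
    f((abs(x+30)<30)&(y>155)&(z>100),'knob')
    m=(x>10)&(abs(y)<35)&(z>98); f(m,'hasp')
    q=L[m]; p=np.polyfit(q[:,2],q[:,0],1); print('hasp x=',p, 'angle',90+np.degrees(np.arctan(p[0])))
    P=cloud(t).reshape(-1,3)*1000; P=P[np.isfinite(P).all(1)]
    L2=np.c_[(P[:,:2]/1000-o)@R*1000,P[:,2]]
    for n,zr,c in (('pot',(60,104),None),('dish',(15,40),None),('vase',(40,135),None)):
        m=(L2[:,2]>zr[0])&(L2[:,2]<zr[1])&((abs(L2[:,0])>152)|(abs(L2[:,1])>192))&(abs(L2[:,0])<330)&(abs(L2[:,1])<330)
        q=P[m]
        if n=='pot': m2=(q[:,1]<0)
        if n=='dish': m2=q[:,1]>.2*1000
        if n=='vase': m2=(q[:,0]>620)
        q=q[m2]
        if len(q)>20: print('  ',n,len(q),np.percentile(q,[2,50,98],axis=0).round(0).tolist())
E
```

```text
scene0 staple 25 [[-41.4, -7.4, 114.0], [-28.0, -3.2, 121.0], [-17.7, 1.1, 124.6]]
scene0 sleeve 37 [[-41.4, 35.1, 112.8], [-33.1, 45.0, 116.9], [-19.5, 97.5, 120.2]]
scene0 shaft 31 [[-33.8, 113.4, 105.9], [-28.7, 130.4, 109.3], [-25.4, 149.1, 112.2]]
scene0 knob 36 [[-40.0, 156.3, 102.7], [-28.6, 162.4, 111.1], [-20.1, 170.6, 118.3]]
scene0 hasp 343 [[31.9, -24.0, 100.7], [45.1, -4.1, 159.1], [57.3, 19.3, 209.2]]
hasp x= [0.22286814 9.7643538 ] angle 102.56406941094616
   pot 739 [[563.0, -239.0, 61.0], [595.0, -204.0, 84.0], [636.0, -171.0, 101.0]]
   dish 387 [[409.0, 299.0, 15.0], [433.0, 355.0, 26.0], [513.0, 386.0, 37.0]]
   vase 1596 [[623.0, -228.0, 42.0], [724.0, 144.0, 82.0], [756.0, 195.0, 131.0]]
side0 staple 28 [[-42.7, 1.0, 112.8], [-29.8, 4.2, 120.2], [-17.6, 7.1, 124.4]]
side0 sleeve 165 [[-40.9, 43.2, 112.9], [-30.1, 72.5, 116.2], [-20.1, 98.3, 120.6]]
side0 shaft 45 [[-33.8, 114.0, 105.6], [-29.3, 132.6, 109.7], [-27.2, 148.6, 112.9]]
side0 knob 63 [[-37.5, 157.6, 100.7], [-28.8, 172.8, 112.0], [-21.4, 176.0, 117.2]]
side0 hasp 162 [[33.0, -16.3, 102.5], [46.4, 7.9
[... 204 characters left out ...]
], [458.0, 320.0, 27.0], [716.0, 390.0, 37.0]]
   vase 1191 [[624.0, -189.0, 44.0], [704.0, 189.0, 87.0], [748.0, 215.0, 130.0]]
wrist0 staple 280 [[-45.0, -1.0, 114.8], [-31.6, 1.7, 122.2], [-19.8, 4.5, 123.9]]
wrist0 sleeve 2636 [[-42.8, 42.8, 113.4], [-31.7, 71.8, 117.5], [-22.3, 98.4, 121.4]]
wrist0 shaft 75 [[-36.3, 112.1, 107.8], [-32.5, 114.0, 110.9], [-29.0, 116.4, 112.6]]
wrist0 knob 0
wrist0 hasp 2412 [[28.4, -18.4, 107.7], [48.0, 3.2, 194.2], [55.1, 22.5, 210.9]]
hasp x= [0.23646474 2.98881909] angle 103.30405661344025
   pot 1914 [[561.0, -223.0, 61.0], [597.0, -173.0, 84.0], [630.0, -165.0, 101.0]]
   vase 5679 [[622.0, -215.0, 44.0], [689.0, 140.0, 82.0], [731.0, 160.0, 109.0]]
```

Emit:
move_arm(
  motion=[
    [[0, 0, -0.1], [0, 0, -0.953]],
    [[0, 0, -0.1], [0, 0, -0.953]],
    [[0, 0, -0.1], [0, 0, -0.953]],
    [[0, 0.3, 0], [0, 0, 0]],
    [[0.3, 0.3, 0], [0, 0, 0]],
    [[0.3, 0.2, 0], [0, 0, 0]],
    [[0.3, 0.2, 0], [0, 0, 0]],
    [[0.3, 0.06, 0], [0, 0, 0]],
    [[0.3, 0, 0], [0, 0, 0]],
    [[0, 0, 0], [0, 0, 0]],
    [[0, 0, 0], [0, 0, 0]],
    [[0, 0, 0], [0, 0, 0]],
  ],
  claw=1,
  force=60,
)

```text
time_s: 1.35
position: [0.5697, 0.0891, 0.2634]
tool_rot: [[-0.388, 0.922, 0.0], [0.922, 0.388, -0.0], [-0.0, -0.0, -1.0]]
ft_force: [1.5, -0.1, 0.2]
grip_width: -0.0002
gripper_force: 0.0
```

```bash
cat >> h.py <<'E'
o=np.array([.4923,.0567]);a=np.radians(22.87)
R2=np.array([[np.cos(a),-np.sin(a)],[np.sin(a),np.cos(a)]])
def st():
    s=env.observe();p=np.array(s['position']);c=(p[:2]-o)@R2*1000
    print('t',s['time_s'],'tcp chest',c.round(1),'tipz',round((p[2]-env.tip_reach)*1000,1),'F chest',(np.array(s['ft_force'])[:2]@R2).round(1),round(s['ft_force'][2],1),'w',round(s['grip_width'],4),'rot',np.degrees(np.arctan2(s['tool_rot'][1][1],s['tool_rot'][0][1])).round(2))
E
python3 - <<'E'
from h import *
print(env.tip_reach); st()
grab('wrist','wrist1')
E
```

```text
0.017
t 1.35 tcp chest [83.9 -0.2] tipz 246.4 F chest [ 1.4 -0.7] 0.2 w -0.0002 rot 22.83
```

View pics/wrist1.png

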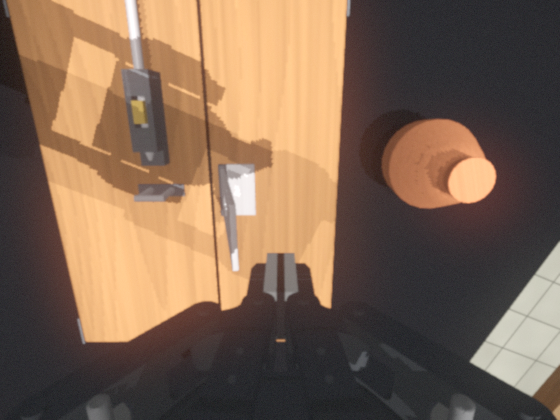

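The picture shows the shut fingers at (280,275), hasp edge-on at (230,215), staple at (160,192), sleeve at (145,115), all consistent with the frame; vase is well to the right. I refine the frame from this closer view.

```bash
python3 - <<'E'
from h import *
C=chest(['wrist1']);L=np.c_[(C[:,:2]-o)@R2,C[:,2]]*1000
x,y,z=L.T
f=lambda m,n:print(n,m.sum(),np.percentile(L[m],[3,50,97],axis=0).round(1).tolist())
f((abs(x+30)<25)&(abs(y)<12)&(z>118),'staple')
for lo,hi in((30,45),(85,100)): f((abs(x+30)<20)&(y>lo)&(y<hi)&(z>112),'sleeve')
f((abs(x+30)<20)&(y>112)&(y<150)&(z>100),'shaft')
m=(x>20)&(x<62)&(abs(y)<26)&(z>102)&(z<216);f(m,'hasp')
for lo in range(105,216,15):
    k=m&(z>lo)&(z<lo+15)
    if k.sum(): f(k,lo)
f((abs(x)<130)&(abs(y)<170)&(z<97)&(z>80),'top')
E
```

```text
staple 217 [[-43.7, -1.3, 119.8], [-31.0, 1.7, 122.3], [-18.6, 3.9, 123.9]]
sleeve 128 [[-41.4, 41.3, 113.0], [-31.0, 43.2, 117.5], [-21.2, 45.0, 118.7]]
sleeve 558 [[-41.7, 85.8, 114.1], [-31.1, 93.1, 117.5], [-21.3, 99.8, 119.1]]
shaft 593 [[-35.0, 113.1, 107.6], [-30.6, 131.5, 111.1], [-27.9, 148.8, 112.8]]
hasp 967 [[31.4, -18.5, 113.4], [52.0, 7.1, 204.1], [56.3, 23.1, 210.9]]
105 43 [[29.2, -14.4, 106.0], [31.2, 17.3, 112.8], [34.5, 23.1, 119.7]]
120 51 [[32.5, -19.1, 120.8], [34.5, 12.0, 127.8], [37.7, 23.1, 134.7]]
135 88 [[36.0, -17.1, 135.2], [37.4, 0.7, 137.8], [41.3, 23.2, 149.4]]
150 55 [[39.7, -17.5, 151.7], [41.6, 18.9, 157.5], [44.6, 23.1, 164.3]]
165 65 [[42.8, -17.3, 165.5], [45.1, 20.4, 173.4], [48.3, 23.1, 179.4]]
180 107 [[46.0, -18.4, 180.8], [48.3, 14.5, 188.4], [51.7, 23.2, 194.5]]
195 357 [[50.0, -18.5, 196.9], [54.1, 4.0, 209.2], [56.4, 23.1, 210.0]]
210 195 [[52.8, -18.8, 210.0], [54.3, 4.3, 210.4], [56.4, 22.2, 211.4]]
top 78619 [[-123.5, -129.4, 88.7], [-3.2, 46.2, 90.1], [122.7, 155.1, 91.8]]
```

Emit:
move_arm(
  motion=[
    [[0, 0, 0.34], [0, 0, 0]],
    [[0, 0, 0.34], [0, 0, 0]],
    [[0, 0, 0.34], [0, 0, 0]],
    [[0, -0.19, 0], [0, 0, 0]],
    [[0, -0.19, 0], [0, 0, 0]],
    [[0, -0.19, 0], [0, 0, 0]],
    [[0, -0.19, 0], [0, 0, 0]],
    [[0, -0.193, 0], [0, 0, 0]],
    [[0, -0.193, 0], [0, 0, 0]],
    [[0, -0.193, 0], [0, 0, 0]],
    [[0, -0.193, 0.06], [0, 0, 0]],
    [[0, -0.193, 0.06], [0, 0, 0]],
    [[0, -0.193, 0.06], [0, 0, 0]],
    [[0, -0.153, 0.107], [0, 0, 0]],
    [[0, -0.153, 0.107], [0, 0, 0]],
    [[0, -0.153, 0.107], [0, 0, 0]],
    [[0, 0, 0], [0, 0, 0]],
  ],
)

```text
time_s: 3.1
position: [0.459, 0.0433, 0.1865]
tool_rot: [[-0.388, 0.922, -0.002], [0.922, 0.388, 0.0], [0.001, -0.002, -1.0]]
ft_force: [-0.1, 0.2, -0.4]
grip_width: -0.0
gripper_force: 0.0
```

```bash
python3 - <<'E'
from h import *
st()
grab('side','side2')
C=chest(['side2']);L=np.c_[(C[:,:2]-o)@R2,C[:,2]]*1000
x,y,z=L.T
m=(abs(y)<22)&(abs(y)>11)&(x>-80)&(x<62)&(z>100)&(z<200)
for lo in range(-80,60,10):
    k=m&(x>=lo)&(x<lo+10)
    if k.sum(): print(lo+5,k.sum(),np.median(z[k]).round(1))
E
```

```text
t 3.1 tcp chest [-35.9   0.6] tipz 169.5 F chest [-0.   0.2] -0.4 w -0.0 rot 22.85
-55 8 178.1
-45 27 170.9
-35 46 175.7
-25 38 150.6
-15 40 138.7
-5 36 130.6
5 36 119.6
15 33 110.2
25 14 102.3
```

Emit:
move_arm(
  motion=[
    [[0, -0.11, 0.137], [0, 0, 0]],
    [[0, -0.11, 0.137], [0, 0, 0]],
    [[0, -0.11, 0.137], [0, 0, 0]],
    [[0, -0.08, 0.17], [0, 0, 0]],
    [[0, -0.08, 0.17], [0, 0, 0]],
    [[0, -0.08, 0.17], [0, 0, 0]],
    [[0, -0.05, 0.16], [0, 0, 0]],
    [[0, -0.05, 0.16], [0, 0, 0]],
    [[0, -0.02, 0.1], [0, 0, 0]],
    [[0, 0, 0.04], [0, 0, 0]],
    [[0, 0, 0.04], [0, 0, 0]],
    [[0, 0, 0], [0, 0, 0]],
  ],
)

```text
time_s: 4.35
position: [0.4284, 0.0301, 0.1161]
tool_rot: [[-0.389, 0.921, -0.0], [0.921, 0.389, 0.0], [0.0, -0.0, -1.0]]
ft_force: [-0.0, 0.1, 0.5]
grip_width: 0.0001
gripper_force: 0.0
```

```bash
python3 - <<'E'
from h import *
st()
E
```

```text
t 4.35 tcp chest [-69.2   0.4] tipz 99.1 F chest [0.  0.1] 0.5 w 0.0001 rot 22.88
```

Emit:
move_arm(
  motion=[
    [[0, 0, 0.03], [0, 0, 0]],
    [[0, 0, 0.03], [0, 0, 0]],
    [[0, 0, 0.01], [0, 0, 0]],
    [[0, 0, 0], [0, 0, 0]],
  ],
)

```text
time_s: 4.75
position: [0.4284, 0.0301, 0.1127]
tool_rot: [[-0.389, 0.921, 0.0], [0.921, 0.389, 0.0], [0.0, 0.0, -1.0]]
ft_force: [-0.1, -0.7, -1.3]
grip_width: -0.0001
gripper_force: 0.0
```

Emit:
move_arm(
  motion=[
    [[0, 0, 0.015], [0, 0, 0]],
    [[0, 0, 0.015], [0, 0, 0]],
    [[0, 0, 0], [0, 0, 0]],
  ],
)

```text
time_s: 5.05
position: [0.4285, 0.0301, 0.1118]
tool_rot: [[-0.389, 0.921, 0.001], [0.921, 0.389, -0.0], [-0.0, 0.001, -1.0]]
ft_force: [-3.2, 0.3, 9.6]
grip_width: 0.0001
gripper_force: 4.6
```

Emit:
move_arm(
  motion=[
    [[0, 0, 0.01], [0, 0, 0]],
    [[0, 0, 0], [0, 0, 0]],
    [[0, 0, -0.1], [0, 0, 0]],
    [[0, 0, -0.3], [0, 0, 0]],
    [[0, 0, -0.4], [0, 0, 0]],
    [[0, 0, -0.4], [0, 0, 0]],
    [[0, 0, -0.4], [0, 0, 0]],
    [[0, 0, 0], [0, 0, 0]],
    [[0, 0, 0], [0, 0, 0]],
  ],
)

```text
time_s: 5.95
position: [0.4282, 0.0301, 0.1904]
tool_rot: [[-0.389, 0.921, -0.0], [0.921, 0.389, 0.0], [0.0, -0.0, -1.0]]
ft_force: [0.2, 0.4, -0.8]
grip_width: 0.0001
gripper_force: 0.0
```

```bash
python3 - <<'E'
from h import *
st()
grab('wrist','wrist3');grab('side','side3')
for t in('wrist3','side3'):
    C=chest([t]);L=np.c_[(C[:,:2]-o)@R2,C[:,2]]*1000
    x,y,z=L.T
    f=lambda m,n:print(t,n,m.sum(),np.percentile(L[m],[3,50,97],axis=0).round(1).tolist()) if m.sum() else 0
    f((abs(x+72)<14)&(abs(y)<18)&(z<140),'plate')
    f((x>-13)&(x<25)&(abs(y)<18)&(z<140),'hinge part')
    f((abs(x+30)<25)&(abs(y)<8)&(z>115)&(z<135),'staple')
    f((abs(x+30)<20)&(y>40)&(y<100)&(z>112)&(z<130),'sleeve')
    f((abs(x+30)<20)&(y>112)&(y<150)&(z>104)&(z<130),'shaft')
    f((abs(x+30)<30)&(y>158)&(y<190)&(z>100)&(z<130),'knob')
    f((abs(x)<130)&(abs(y)<170)&(abs(y)>60)&(z<97)&(z>80),'top')
E
```

```text
t 5.95 tcp chest [-69.4   0.4] tipz 173.4 F chest [0.3 0.3] -0.8 w 0.0001 rot 22.87
wrist3 plate 1749 [[-85.2, -16.8, 93.7], [-72.0, 0.8, 94.9], [-58.8, 17.0, 96.0]]
wrist3 hinge part 2357 [[-11.6, -16.7, 93.7], [6.2, 0.7, 94.9], [24.0, 17.0, 96.0]]
wrist3 staple 394 [[-44.4, -1.5, 116.8], [-32.0, 2.0, 122.2], [-19.6, 4.0, 123.7]]
wrist3 sleeve 3520 [[-42.3, 42.7, 114.5], [-32.5, 72.4, 117.5], [-22.0, 98.4, 121.3]]
wrist3 shaft 650 [[-35.9, 112.8, 108.3], [-32.7, 124.0, 111.1], [-28.6, 134.8, 112.7]]
wrist3 top 56776 [[-122.4, -118.6, 88.6], [15.0, 94.5, 89.9], [116.0, 138.7, 91.2]]
side3 plate 105 [[-85.1, -17.4, 90.7], [-72.6, 0.4, 93.6], [-58.6, 16.3, 96.1]]
side3 hinge part 145 [[-11.4, -16.5, 90.6], [5.8, -0.2, 93.4], [23.9, 16.6, 96.0]]
side3 staple 24 [[-42.1, 0.0, 115.7], [-30.7, 2.3, 120.5], [-17.3, 5.3, 124.1]]
side3 sleeve 165 [[-39.8, 42.9, 112.5], [-28.6, 71.8, 116.4], [-19.7, 98.8, 120.4]]
side3 shaft 43 [[-32.6, 115.6, 105.5], [-29.1, 132.3, 108.7], [-26.3, 146.9, 112.0]]
side3 knob 57 [[-37.9, 161.4, 102.7], [-28.1, 172.2, 112.7], [-20.1, 175.4, 118.6]]
side3 top 5927 [[-117.9, -161.3, 85.7], [15.5, 80.7, 88.6], [123.3, 165.2, 91.7]]
```

View pics/wrist3.png

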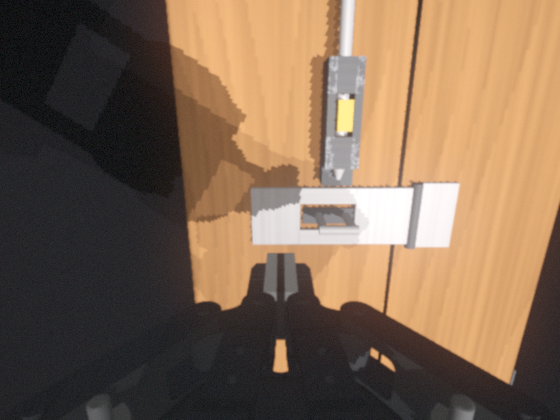

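Emit:
move_arm(
  motion=[
    [[0.4, 0.077, 0], [0, 0, 0]],
    [[0.4, 0.077, 0], [0, 0, 0]],
    [[0.4, 0.077, 0], [0, 0, 0]],
    [[0.4, 0.077, 0], [0, 0, 0]],
    [[0.4, 0.077, 0], [0, 0, 0]],
    [[0.4, 0.077, 0], [0, 0, 0]],
    [[0.4, 0.077, 0], [0, 0, 0]],
    [[0.4, 0.077, 0], [0, 0, 0]],
    [[0.4, 0.077, 0], [0, 0, 0]],
    [[0.4, 0.077, 0], [0, 0, 0]],
    [[0, 0, 0.3], [0, 0, 0]],
    [[0, 0, 0.4], [0, 0, 0]],
    [[0, 0, 0.4], [0, 0, 0]],
    [[0, 0, 0.3], [0, 0, 0]],
    [[0, 0, 0.12], [0, 0, 0]],
    [[0, 0, 0], [0, 0, 0]],
    [[0, 0, 0], [0, 0, 0]],
  ],
)

```text
time_s: 7.75
position: [0.3863, 0.2294, 0.115]
tool_rot: [[-0.389, 0.921, 0.0], [0.921, 0.389, 0.0], [-0.0, 0.0, -1.0]]
ft_force: [-0.9, -0.7, -0.2]
grip_width: -0.0
gripper_force: 0.0
```

```bash
python3 - <<'E'
from h import *
st()
grab('wrist','wrist4');grab('side','side4')
for t in('wrist4','side4'):
    C=chest([t]);L=np.c_[(C[:,:2]-o)@R2,C[:,2]]*1000
    x,y,z=L.T
    f=lambda m,n:print(t,n,m.sum(),np.percentile(L[m],[3,50,97],axis=0).round(1).tolist()) if m.sum() else 0
    f((abs(x+30)<20)&(y>40)&(y<100)&(z>112)&(z<130),'sleeve')
    f((abs(x+30)<20)&(y>112)&(y<150)&(z>104)&(z<130),'shaft')
    f((abs(x+30)<30)&(y>155)&(y<183)&(z>100)&(z<130),'knob')
a=cv2.imread('pics/side4.png')[140:320,230:430]
cv2.imwrite('pics/c4.png',cv2.resize(a,None,fx=3,fy=3))
E
```

```text
t 7.75 tcp chest [-30.5 200.3] tipz 98.0 F chest [-1.1 -0.3] -0.2 w -0.0 rot 22.87
wrist4 shaft 9 [[-33.2, 148.0, 109.3], [-29.0, 149.2, 109.9], [-28.5, 149.9, 111.1]]
wrist4 knob 234 [[-33.6, 155.4, 110.9], [-31.6, 167.1, 117.2], [-29.2, 174.0, 118.5]]
side4 sleeve 166 [[-39.6, 42.8, 113.3], [-29.2, 71.5, 116.2], [-19.1, 98.6, 120.5]]
side4 shaft 37 [[-32.3, 113.7, 105.3], [-28.8, 130.4, 109.4], [-26.1, 144.4, 112.7]]
side4 knob 7 [[-28.8, 164.9, 112.6], [-27.3, 168.6, 114.6], [-24.9, 173.0, 118.1]]
```

View pics/c4.png

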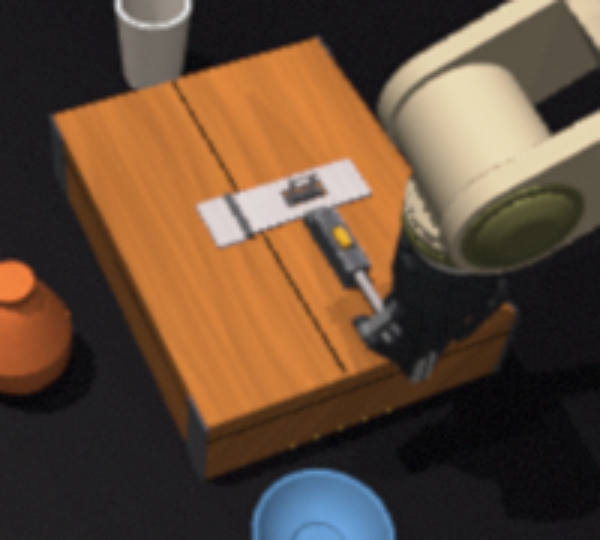

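The crop shows the knob at (375,335) with the shut fingers just behind it at (400,345), and the hasp flat with the staple through its slot at (305,187).

Emit:
move_arm(
  motion=[
    [[-0.1, 0, 0], [0, 0, 0]],
    [[-0.1, 0, 0], [0, 0, 0]],
    [[-0.04, 0, 0], [0, 0, 0]],
    [[-0.04, 0, 0], [0, 0, 0]],
    [[-0.04, 0, 0], [0, 0, 0]],
    [[-0.04, 0, 0], [0, 0, 0]],
    [[-0.04, 0, 0], [0, 0, 0]],
    [[-0.04, 0, 0], [0, 0, 0]],
    [[-0.04, 0, 0], [0, 0, 0]],
    [[-0.04, 0, 0], [0, 0, 0]],
  ],
)

```text
time_s: 8.85
position: [0.3956, 0.2061, 0.1147]
tool_rot: [[-0.388, 0.921, -0.001], [0.921, 0.388, 0.002], [0.002, -0.0, -1.0]]
ft_force: [-3.1, 6.9, 0.3]
grip_width: 0.0004
gripper_force: 3.9
```

```bash
python3 -c "
from h import *
st()"
```

```text
t 8.85 tcp chest [-31.  175.2] tipz 97.7 F chest [-0.2  7.6] 0.3 w 0.0004 rot 22.86
```

Emit:
move_arm(
  motion=[
    [[-0.04, 0, 0], [0, 0, 0]],
    [[-0.04, 0, 0], [0, 0, 0]],
    [[-0.04, 0, 0], [0, 0, 0]],
    [[-0.04, 0, 0], [0, 0, 0]],
    [[-0.04, 0, 0], [0, 0, 0]],
  ],
)

```text
time_s: 9.35
position: [0.3995, 0.197, 0.1147]
tool_rot: [[-0.388, 0.921, -0.001], [0.921, 0.388, 0.002], [0.002, -0.0, -1.0]]
ft_force: [-2.6, 8.1, 1.4]
grip_width: -0.0003
gripper_force: 4.0
```

```bash
cat >> h.py <<'E'
def chk(t):
    grab('side',t)
    C=chest([t]);L=np.c_[(C[:,:2]-o)@R2,C[:,2]]*1000
    x,y,z=L.T
    f=lambda m,n:print(t,n,m.sum(),np.percentile(L[m],[3,50,97],axis=0).round(1).tolist()) if m.sum() else 0
    f((abs(x+30)<20)&(y>30)&(y<125)&(z>112)&(z<130),'sleeve')
    f((abs(x+30)<25)&(abs(y)<15)&(z>115)&(z<135),'staple')
    k=(x>0)&(abs(x)<150)&(y<-120)&(z>80)&(z<96); f(k,'-y edge')
    k=(x>-120)&(x<-40)&(y<-120)&(z>80)&(z<96); f(k,'-y edge2')
    # image shift of chest region vs side3
    A,B=[cv2.cvtColor(np.load(f'pics/{q}.npz')['frame'],cv2.COLOR_RGB2GRAY)[150:300,235:345].astype(np.float32) for q in('side3',t)]
    print('shift px',cv2.phaseCorrelate(A,B,cv2.createHanningWindow((110,150),cv2.CV_32F)))
E
python3 -c "
from h import *
st();chk('side5')"
```

```text
t 9.35 tcp chest [-31.  165.3] tipz 97.7 F chest [0.7 8.4] 1.4 w -0.0003 rot 22.86
side5 sleeve 177 [[-40.3, 43.2, 112.9], [-28.2, 73.9, 116.0], [-19.3, 104.7, 120.7]]
side5 staple 24 [[-42.0, 0.1, 115.7], [-30.9, 3.3, 120.7], [-17.5, 5.6, 123.5]]
side5 -y edge 838 [[3.0, -299.0, 83.5], [64.9, -151.1, 88.5], [138.8, -121.5, 92.5]]
side5 -y edge2 380 [[-117.6, -175.4, 85.6], [-78.5, -148.8, 88.5], [-42.6, -121.9, 91.8]]
shift px ((-0.021678545977884767, -0.08364584733155311), 0.8829739117092557)
```

Emit:
move_arm(
  motion=[
    [[-0.04, 0, 0], [0, 0, 0]],
    [[-0.04, 0, 0], [0, 0, 0]],
    [[-0.04, 0, 0], [0, 0, 0]],
    [[-0.04, 0, 0], [0, 0, 0]],
    [[-0.04, 0, 0], [0, 0, 0]],
    [[-0.04, 0, 0], [0, 0, 0]],
    [[-0.04, 0, 0], [0, 0, 0]],
    [[-0.04, 0, 0], [0, 0, 0]],
    [[-0.04, 0, 0], [0, 0, 0]],
    [[-0.04, 0, 0], [0, 0, 0]],
    [[-0.04, 0, 0], [0, 0, 0]],
    [[-0.04, 0, 0], [0, 0, 0]],
    [[-0.04, 0, 0], [0, 0, 0]],
  ],
)

```text
time_s: 10.7
position: [0.4095, 0.1731, 0.1147]
tool_rot: [[-0.389, 0.921, -0.001], [0.921, 0.389, 0.002], [0.003, -0.001, -1.0]]
ft_force: [-3.6, 8.4, 1.5]
grip_width: 0.0001
gripper_force: 4.3
```

```bash
python3 -c "
from h import *
st();chk('side6');grab('wrist','wrist6')"
```

```text
t 10.7 tcp chest [-31.1 139.4] tipz 97.7 F chest [-0.   9.2] 1.5 w 0.0001 rot 22.86
side6 sleeve 111 [[-39.5, 42.4, 112.8], [-26.7, 59.7, 116.1], [-19.3, 104.9, 120.2]]
side6 staple 26 [[-41.6, -0.9, 115.3], [-29.0, 3.0, 120.4], [-16.3, 5.3, 123.0]]
side6 -y edge 826 [[4.1, -298.9, 83.3], [65.3, -151.3, 88.5], [139.1, -121.5, 92.7]]
side6 -y edge2 385 [[-117.7, -175.3, 85.5], [-78.6, -148.3, 88.4], [-42.0, -122.3, 91.5]]
shift px ((-0.0005751674684333352, -0.007783837823026829), 0.8434113299051921)
```

Emit:
move_arm(
  motion=[
    [[-0.03, 0, 0], [0, 0, 0]],
    [[-0.03, 0, 0], [0, 0, 0]],
    [[-0.03, 0, 0], [0, 0, 0]],
    [[-0.02, 0, 0], [0, 0, 0]],
    [[-0.02, 0, 0], [0, 0, 0]],
    [[-0.02, 0, 0], [0, 0, 0]],
  ],
)

```text
time_s: 11.4
position: [0.4124, 0.1662, 0.1148]
tool_rot: [[-0.388, 0.921, -0.001], [0.921, 0.388, 0.002], [0.003, -0.0, -1.0]]
ft_force: [-3.3, 8.2, 1.5]
grip_width: -0.0001
gripper_force: 4.4
```

Emit:
move_arm(
  motion=[
    [[-0.01, 0, 0], [0, 0, 0]],
    [[-0.01, 0, 0], [0, 0, 0]],
  ],
)

```text
time_s: 11.6
position: [0.4128, 0.1653, 0.1148]
tool_rot: [[-0.389, 0.921, -0.001], [0.921, 0.389, 0.002], [0.003, -0.0, -1.0]]
ft_force: [-3.5, 8.6, 2.1]
grip_width: -0.0001
gripper_force: 4.5
```

```bash
python3 -c "
from h import *
st();chk('side7');grab('wrist','wrist7');grab('scene','scene7')
L=None
for t in('wrist7','scene7'):
    C=chest([t]);L=np.c_[(C[:,:2]-o)@R2,C[:,2]]*1000;x,y,z=L.T
    m=(abs(x+31)<16)&(y>90)&(y<128)&(z>99)&(z<125)
    for lo in range(90,128,2):
        k=m&(y>=lo)&(y<lo+2)
        if k.sum():print(t,lo,k.sum(),z[k].max().round(1),np.median(z[k]).round(1),np.ptp(x[k]).round(1))
"
```

```text
t 11.6 tcp chest [-31.1 131. ] tipz 97.8 F chest [0.1 9.3] 2.1 w -0.0001 rot 22.86
side7 sleeve 85 [[-39.9, 41.0, 113.1], [-27.2, 55.5, 116.3], [-19.0, 100.2, 120.3]]
side7 staple 23 [[-42.0, -0.4, 116.9], [-29.6, 3.3, 120.8], [-17.4, 5.4, 124.0]]
side7 -y edge 823 [[3.7, -283.4, 83.9], [66.1, -151.0, 88.3], [138.9, -122.4, 92.5]]
side7 -y edge2 379 [[-117.0, -176.2, 85.1], [-79.2, -148.1, 88.5], [-42.8, -122.0, 91.3]]
shift px ((0.05495427621417548, -0.009354362202117272), 0.8116797319518195)
wrist7 90 45 118.3 117.4 6.3
wrist7 92 36 118.4 117.4 5.3
wrist7 94 39 118.4 117.4 5.2
wrist7 96 32 118.2 117.6 4.3
wrist7 98 35 118.6 117.6 4.3
wrist7 100 37 118.9 117.4 4.3
wrist7 102 27 118.5 117.6 3.3
wrist7 104 22 118.8 117.5 3.3
scene7 90 5 118.2 114.5 17.4
scene7 92 7 116.8 110.5 13.6
scene7 94 2 116.3 115.4 3.5
scene7 96 7 118.9 115.7 19.4
scene7 98 5 113.8 106.3 16.0
scene7 100 7 117.5 116.1 16.9
scene7 102 4 115.6 113.1 20.7
scene7 104 4 116.7 114.6 13.2
scene7 106 1 104.1 104.1 0.0
scene7 108 5 118.6 113.7 16.5
scene7 110 5 115.5 111.6 4.0
scene7 112 2 116.2 114.7 7.9
scene7 114 8 124.8 117.1 13.2
scene7 116 5 119.4 115.2 16.3
scene7 118 8 122.3 116.6 20.5
scene7 120 5 113.4 109.7 6.5
scene7 122 4 123.1 120.3 4.5
scene7 124 6 123.4 116.2 12.1
scene7 126 4 123.9 114.7 3.2
```

Emit:
move_arm(
  motion=[
    [[-0.01, 0, 0], [0, 0, 0]],
    [[-0.01, 0, 0], [0, 0, 0]],
  ],
)

```text
time_s: 11.95
position: [0.4131, 0.1644, 0.1147]
tool_rot: [[-0.389, 0.921, -0.001], [0.921, 0.389, 0.002], [0.003, -0.001, -1.0]]
ft_force: [-3.2, 7.4, 1.6]
grip_width: 0.0001
gripper_force: 4.4
```

Emit:
move_arm(
  motion=[
    [[-0.01, 0, 0], [0, 0, 0]],
  ],
)

```text
time_s: 12.05
position: [0.4133, 0.164, 0.1147]
tool_rot: [[-0.388, 0.921, -0.001], [0.921, 0.388, 0.002], [0.003, -0.0, -1.0]]
ft_force: [-3.9, 8.2, 2.6]
grip_width: -0.0002
gripper_force: 4.5
```

Emit:
move_arm(
  motion=[
    [[-0.01, 0, 0], [0, 0, 0]],
  ],
)

```text
time_s: 12.15
position: [0.4135, 0.1635, 0.1147]
tool_rot: [[-0.388, 0.921, -0.002], [0.921, 0.388, 0.002], [0.003, -0.001, -1.0]]
ft_force: [-3.4, 7.8, 2.1]
grip_width: 0.0002
gripper_force: 4.6
```

Emit:
move_arm(
  motion=[
    [[-0.01, 0, 0], [0, 0, 0]],
  ],
)

```text
time_s: 12.25
position: [0.4137, 0.1631, 0.1147]
tool_rot: [[-0.389, 0.921, -0.001], [0.921, 0.389, 0.002], [0.003, -0.001, -1.0]]
ft_force: [-3.7, 8.8, 2.8]
grip_width: 0.0001
gripper_force: 4.6
```

Emit:
move_arm(
  motion=[
    [[-0.01, 0, 0], [0, 0, 0]],
  ],
)

```text
time_s: 12.35
position: [0.4138, 0.1628, 0.1147]
tool_rot: [[-0.388, 0.922, -0.002], [0.922, 0.388, 0.003], [0.003, -0.0, -1.0]]
ft_force: [-3.6, 12.9, 3.3]
grip_width: -0.0003
gripper_force: 6.6
```

```bash
python3 -c "
from h import *
st();chk('side8');grab('scene','scene8');grab('scene','scene8')
a=cv2.imread('pics/scene8.png')[125:215,240:360]
b=cv2.imread('pics/side8.png')[170:260,290:410]
cv2.imwrite('pics/c8.png',cv2.resize(np.vstack([a,b]),None,fx=3.3,fy=3.3,interpolation=cv2.INTER_CUBIC))"
```

```text
t 12.35 tcp chest [-31.1 128.3] tipz 97.7 F chest [ 1.7 13.2] 3.3 w -0.0003 rot 22.85
side8 sleeve 75 [[-38.8, 41.7, 113.4], [-26.7, 54.8, 116.3], [-18.9, 96.3, 119.7]]
side8 staple 24 [[-42.7, -0.3, 115.8], [-28.7, 3.4, 120.8], [-17.3, 5.1, 123.9]]
side8 -y edge 836 [[3.2, -300.6, 83.5], [64.0, -151.5, 88.5], [139.1, -121.6, 92.7]]
side8 -y edge2 383 [[-117.9, -175.7, 85.4], [-79.3, -147.3, 88.5], [-42.5, -121.9, 91.6]]
shift px ((0.034946669146386, -0.029495367121867844), 0.8133902343114218)
```

View pics/c8.png

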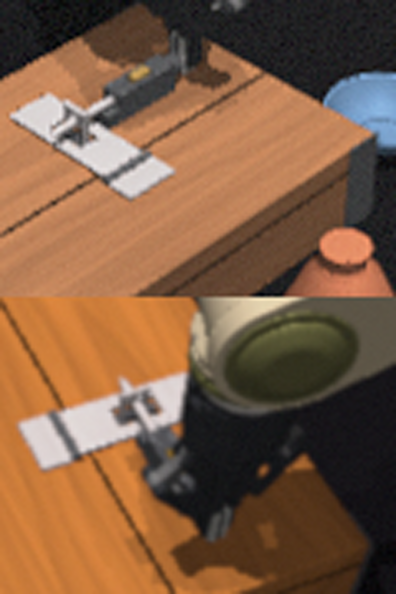

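Pin passes through the staple at (70,120), and the force stepped up to 13 N at the expected home position, with the chest unmoved. Back off along +y, lift and verify.

Emit:
move_arm(
  motion=[
    [[0.05, 0, 0], [0, 0, 0]],
    [[0.2, 0, 0], [0, 0, 0]],
    [[0.4, 0, 0], [0, 0, 0]],
    [[0.4, 0, 0], [0, 0, 0]],
    [[0.4, 0, 0], [0, 0, 0]],
    [[0, 0, -0.4], [0, 0, 0]],
    [[0, 0, -0.4], [0, 0, 0]],
    [[0, 0, -0.4], [0, 0, 0]],
    [[0, 0, -0.4], [0, 0, 0]],
    [[-0.3, 0, -0.3], [0, 0, 0]],
    [[0, 0, 0], [0, 0, 0]],
    [[0, 0, 0], [0, 0, 0]],
  ],
)

```text
time_s: 13.7
position: [0.392, 0.2148, 0.2092]
tool_rot: [[-0.388, 0.922, -0.0], [0.922, 0.388, -0.0], [0.0, -0.0, -1.0]]
ft_force: [0.3, -0.9, 0.1]
grip_width: 0.0002
gripper_force: 0.0
```

```bash
python3 -c "
from h import *
st();chk('side9');grab('wrist','wrist9');grab('scene','scene9')
for t in('wrist9','side9','scene9'):
    C=chest([t]);L=np.c_[(C[:,:2]-o)@R2,C[:,2]]*1000;x,y,z=L.T
    m=(abs(x+31)<14)&(y>90)&(y<125)&(z>100)&(z<125)
    print(t,[(lo,int(k.sum()),z[k].max().round(1),np.ptp(x[k]).round(1)) for lo in range(90,125,2) if (k:=m&(y>=lo)&(y<lo+2)).sum()])
a=cv2.imread('pics/side9.png')[150:270,270:400]
cv2.imwrite('pics/c9.png',np.hstack([cv2.resize(a,(455,420),interpolation=cv2.INTER_CUBIC),cv2.imread('pics/wrist9.png')[:, 110:450]]))"
```

```text
t 13.7 tcp chest [-31.  184.7] tipz 192.2 F chest [-0.1 -0.9] 0.1 w 0.0002 rot 22.84
side9 sleeve 212 [[-40.2, 42.9, 112.8], [-29.0, 80.3, 116.3], [-19.6, 116.4, 120.0]]
side9 staple 23 [[-42.3, -0.4, 115.8], [-29.4, 2.3, 120.6], [-17.8, 4.6, 123.1]]
side9 -y edge 823 [[3.5, -295.9, 83.8], [64.7, -151.5, 88.4], [138.9, -121.8, 92.9]]
side9 -y edge2 383 [[-117.0, -175.1, 85.3], [-79.8, -148.0, 88.4], [-42.3, -121.8, 91.5]]
shift px ((0.03816241529454345, -0.007523684081462534), 0.8081359397040473)
wrist9 []
side9 [(90, 7, np.float64(120.1), np.float64(22.1)), (92, 7, np.float64(116.6), np.float64(16.6)), (94, 8, np.float64(119.9), np.float64(21.9)), (96, 7, np.float64(116.9), np.float64(19.7)), (98, 7, np.float64(117.1), np.float64(18.6)), (100, 10, np.float64(119.4), np.float64(19.8)), (102, 3, np.float64(117.0), np.float64(15.6)), (104, 9, np.float64(118.1), np.float64(21.1)), (106, 13, np.float64(118.8), np.float64(20.4)), (108, 5, np.float64(118.5), np.float64(14.5)), (110, 8, np.float64(117.5), np.float64(16.5)), (112, 5, np.float64(116.5), np.float64(7.6)), (114, 8, np.float64(118.8), np.float64(16.9)), (116, 10, np.float64(113.4), np.float64(16.6)), (118, 12, np.float64(117.0), np.float64(14.0))]
scene9 [(90, 5, np.float64(117.7), np.float64(20.9)), (92, 6, np.float64(118.6), np.float64(16.9)), (94, 6, np.float64(119.5), np.float64(23.8)), (96, 3, np.float64(117.1), np.float64(8.8)), (98, 7, np.float64(118.2), np.float64(13.4)), (100, 4, np.float64(114.6), np.float64(3.5)), (102, 7, np.float64(117.1), np.float64(22.4)), (104, 4, np.float64(119.0), np.float64(12.0)), (106, 4, np.float64(120.6), np.float64(7.2)), (108, 7, np.float64(119.8), np.float64(11.3)), (110, 1, np.float64(110.2), np.float64(0.0)), (112, 1, np.float64(114.3), np.float64(0.0)), (114, 2, np.float64(115.5), np.float64(4.5))]
```

View pics/c9.png

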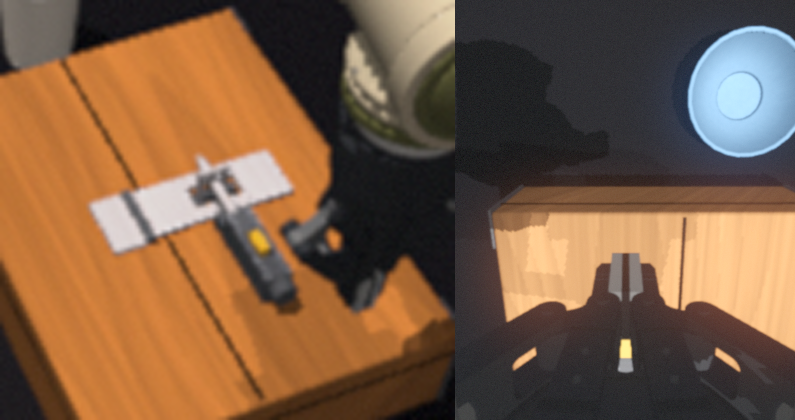

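The picture shows the knob at (285,290) against the sleeve's end, with the nose out beyond the staple at (203,165). I take one close look at the knob-sleeve gap.

Emit:
move_arm(
  motion=[
    [[-0.5, 0, 0], [0, 0, 0]],
    [[-0.5, 0, 0], [0, 0, 0]],
    [[-0.5, 0, 0], [0, 0, 0]],
    [[-0.5, 0, 0], [0, 0, 0]],
    [[-0.4, 0, 0], [0, 0, 0]],
    [[-0.4, 0, 0], [0, 0, 0]],
    [[0, 0, 0], [0, 0, 0]],
    [[0, 0, 0], [0, 0, 0]],
  ],
)

```text
time_s: 14.65
position: [0.4464, 0.086, 0.2092]
tool_rot: [[-0.388, 0.922, -0.001], [0.922, 0.388, 0.0], [0.001, -0.001, -1.0]]
ft_force: [-0.9, -0.6, -0.0]
grip_width: -0.0001
gripper_force: 0.0
```

```bash
python3 -c "
from h import *
st();grab('wrist','wrist10')
C=chest(['wrist10']);L=np.c_[(C[:,:2]-o)@R2,C[:,2]]*1000;x,y,z=L.T
m=(abs(x+31)<4)&(y>95)&(y<125)
print([(lo,int(k.sum()),np.median(z[k]).round(1),z[k].min().round(1)) for lo in range(95,125) if (k:=m&(y>=lo)&(y<lo+1)).sum()])
cv2.imwrite('pics/c10.png',cv2.resize(cv2.imread('pics/wrist10.png')[20:300,180:400],None,fx=2,fy=2))"
```

```text
t 14.65 tcp chest [-30.9  44.8] tipz 192.2 F chest [-1.  -0.2] -0.0 w -0.0001 rot 22.84
[(95, 13, np.float64(117.7), np.float64(116.5)), (96, 24, np.float64(117.6), np.float64(114.9)), (97, 12, np.float64(117.6), np.float64(115.9)), (98, 24, np.float64(117.4), np.float64(116.6)), (99, 14, np.float64(117.4), np.float64(116.4)), (100, 22, np.float64(117.7), np.float64(116.1)), (101, 14, np.float64(117.4), np.float64(116.1)), (102, 22, np.float64(117.5), np.float64(116.7)), (103, 13, np.float64(117.0), np.float64(115.6)), (104, 22, np.float64(117.2), np.float64(115.8)), (105, 23, np.float64(116.5), np.float64(114.7)), (106, 13, np.float64(117.2), np.float64(115.2)), (107, 20, np.float64(117.3), np.float64(115.8)), (108, 16, np.float64(117.7), np.float64(116.5)), (109, 24, np.float64(117.3), np.float64(115.7)), (110, 12, np.float64(117.3), np.float64(116.4)), (111, 23, np.float64(117.0), np.float64(116.1)), (112, 12, np.float64(117.2), np.float64(116.2)), (113, 24, np.float64(116.9), np.float64(116.1)), (114, 21, np.float64(116.9), np.float64(115.8)), (115, 15, np.float64(117.8), np.float64(115.5)), (116, 23, np.float64(117.6), np.float64(115.9)), (117, 24, np.float64(111.9), np.float64(106.4)), (118, 21, np.float64(90.2), np.float64(88.3)), (119, 11, np.float64(89.5), np.float64(89.1)), (120, 11, np.float64(90.3), np.float64(88.9)), (121, 22, np.float64(89.9), np.float64(87.9)), (122, 11, np.float64(89.6), np.float64(88.1)), (123, 22, np.float64(90.2), np.float64(88.5)), (124, 11, np.float64(89.9), np.float64(89.0))]
```

View pics/c10.png

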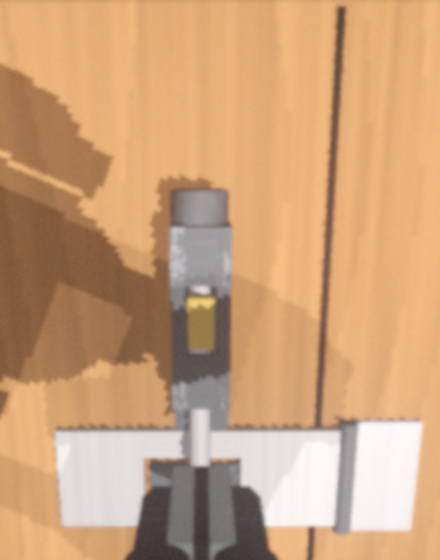

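The knob at (200,205) sits flush on the sleeve with no gap, and the hasp is flat. Handing in.

```bash
python3 -c "
from rig import env
print(env.close_job())"
```

```text
the job is handed in; nothing more can be done
None
```

The chest is locked and the job handed in: the hasp is pressed flat over the staple, the pin is through the loop with its knob flush against the sleeve, the chest showed no measurable shift, and the arm stayed clear of the pottery.

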